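# Close the grinding jar and lift it off the balance

### The arm

A 6-joint arm with a two-finger parallel gripper is mounted at the origin on the work surface. World frame = base frame: x ahead of the robot, y to its left, z up, the work surface at z = 0. Lengths are in m, angles in degrees, forces in N, time in s.
With the tool pointing down it reaches from about 0.35 to 0.875 m from the base axis. Payload 4.2 kg.
Tool frame: the origin (TCP) lies between the finger pads; the fingertips stand 14 mm ahead of it and the grasp point (between the pads) lies 5 mm behind it; z points along the fingers, y is the line along which they close (so a half turn about z gives the same grasp; the last joint's range is limited). The gripper opens to 87 mm and grips with 3 to 60 N. Pads are 19 mm wide; open, the fingers measure 117 mm over their backs; the gripper's body (75 mm by 190 mm) begins 51 mm behind the grasp point.
Start: joints at [91.249, 22.042, 0.453, 0, -68.411, -14.817], TCP at [0.147, 0.608, 0.237] pointing down, gripper open.
Joint ranges: [-179.83, 179.83], [-69.29, 118.12], [-61.27, 80.66], [-181.25, 117.63], [-171.15, -9.14], [-177.46, 177.46]. Speed limits (degrees/s): [159.86, 159.86, 180, 180, 180, 180].

### API

Orientations are given as a 3x3 rotation matrix whose columns are the frame's x, y, z axes.
In Python, from station import * gives the robot as it stands. The module is installed in compiled form; this text tells all that it offers.
- The arm moves only by the tool play_rows, never from a script. Its argument "steps" is a list of rows, each an object of numbers: "ax", "ay", "az": the turn, a rotation vector about the tool's x, y, z in degrees; "dx", "dy", "dz": the shift along the tool's x, y, z in mm; "claw": the finger opening in mm, from 0 to 87. A call has 1 to 20 rows; each row shifts and turns the commanded pose from where the row before left it, along the tool's axes as they then stand; what a row does not reach is not made up. A row lasts 1/10 s, in which the tool goes at most 50 mm and 8.59 degrees, less where a joint would pass 70% of its speed; a pose out of reach is approached as far as the arm can. A call with a gripper value outside its range is refused whole. The fingers move at their own pace and stop on an object; the grip force is fixed at half the most. Time passes only in rows, so rows that do not move let the fingers close. It gives the time, the measured TCP pose, the force, the opening and the grip force at its end, in the units of the state.
- sense(): the state, without advancing time (a new reading comes with each control period).
- capture(name): name is "scene" or "side" or "wrist"; returns a dict with "frame" (480x640x3 uint8, blue, green, red), "range_z" (480x640 float32, m along the optical axis (not along the pixel's ray), 0 where there is no reading), "fx", "fy", "cx", "cy" (pixels), "k1" (the pictures are not rectified: a ray, as slopes to the right and down, at radius r is drawn at 1 + k1 r^2 times it, then the intrinsics apply), "xyz" and "rotation" of the camera in the world. Camera axes: x right, y down, z forward; pixel columns grow to the right and rows downward; lengths in m; the calibration is good to about 2 mm. A picture is of the moment at which its call begins.
- finish_job(): hands the job in; it is judged then, once.
The state is a dict: "time_s": time; "joints": joint angles; "joint_velocities": joint speeds; "effort": joint torques, N m; "tcp_pos": TCP position; "ee_rot": TCP orientation; "wrist_force": force on the tool from outside, world axes, zero at the start; "moment": the same for the moment, N m; "gripper_width": opening from 0.0 (shut) to 1.0 (fully open); "gripper_force": force on a finger pad.
Only numpy, scipy, OpenCV 4.12 (cv2) and the standard library are available. Lean on these libraries where they do the work, as an engineer would, in place of code of your own. Each camera call takes 0.05 s, during which the arm holds its last target. There are 200 camera calls.

### The job

Put the lid on the open steel grinding jar that stands on the balance, plug down and fully home, and let go of it. Then grip the jar itself by its wall (not by the lid), lift it straight up until its base is about 10 cm above the balance pan, and finish while still holding it there over the balance, level and still, with the lid on. Never tip the jar far, as its contents must stay in, and leave the other things on the bench where they are.

Things in the scene. Friction and masses are not known exactly. Their poses are not given: they have to be found in the camera images.
- jar: Round thick-walled open jar of bare steel, about 0.45 kg (varies), 62 mm outside diameter, 60 mm high, bore 52 mm, bottom 8 mm thick, with root pieces in its lowest 30 mm. It stands upright on the balance pan, up to 22 mm off its middle. Origin: centre of its underside; z up along its axis.
- jar_mouth (a point): Centre of the jar's open mouth, level with its rim, 60 mm above the jar's origin.
- lid: Loose steel lid, about 0.12 kg, lying level on the bench, plug down. From below: plug 48.8 mm wide, 10 mm deep, lower edge chamfered 3 mm; flange 57 mm wide, 5 mm thick, which rests on the jar's rim; upright black cylindrical knob 20 mm wide, 22 mm tall. Fully home, its origin is 50 mm above the jar's. Origin: centre of the plug's underside; z up to the knob.
- lid_knob (a point): Point on the lid's axis at half the height of the knob, 26 mm above the lid's origin and 11 mm above the flange's top.
- balance: Laboratory balance, fixed to the bench, grey housing 220 (x) by 180 (y) mm, top 58 mm above the bench. Its round black pan, 120 mm wide, does not give; its top is 70 mm above the bench, its middle 20 mm along +x from the origin. Display and keys on the -x side, at most 61 mm high. Origin: centre of its underside, on the bench.
- pan (a point): Centre of the top face of the balance pan, 70 mm above the bench; axes those of the balance.
- wash_bottle: Bystander: white plastic bottle with blue cap, 68 mm in diameter, 170 mm tall. Origin: centre of its underside.
- dropper_bottle: Bystander: small amber bottle with black cap, 32 mm in diameter, 65 mm tall. Origin: centre of its underside.
- tub: Bystander: closed sample tub with a white lid, 108 by 83 by 58 mm. Origin: centre of its underside.
- spatula: Bystander: hand spatula 170 mm long lying on the bench. Origin: under its middle; it lies along its x.
Things that resemble listed ones, but are neither listed nor needed, are in the scene too. Leave any green or purple look-alike of the jar alone.

How it is judged:
By the outcome, as a careful person would: the job done as asked, in the order asked, and still so for the second after the job is handed in, while the arm keeps its last pose, push and grip.
It also fails if it takes over 56 s, if anything falls off the work surface, if the arm or the gripper's body presses on something with over 40 N, if the wrist force passes 120 N, or if a joint passes its speed limit or range.

## Working session

There is one attempt and no reset: what is moved stays moved. The work goes in short steps, Python scripts to look and compute and a tool call to move; the robot and the scene stay as the last step left them, time stands still between calls to the robot, and variables do not carry over. Pictures are saved under pics/ and viewed, at most 10 in all, crops included, and the job is handed in when it is done.

Besides the shell and the picture viewer there is one more tool, called after ">>>" as name([rows], argument=value, ...), one row to a line, values as JSON. play_rows: Moves the arm, as the interface text tells. Its arguments: {"type":"object","properties":{"steps":{"type":"array"}},"required":["steps"]}

```bash
mkdir -p pics; cat > h.py <<'E'
from station import *
import numpy as np, cv2
def world(c,u,v,z=None):
    K=np.array([[c['fx'],0,c['cx']],[0,c['fy'],c['cy']],[0,0,1]],float)
    d=np.array([c['k1'],0,0,0,0],float)
    p=cv2.undistortPoints(np.array([[[u,v]]],float).reshape(-1,1,2),K,d)[:,0]
    return p
def cloud(c):
    h,w=c['range_z'].shape
    vv,uu=np.mgrid[:h,:w]
    xd=(uu-c['cx'])/c['fx'];yd=(vv-c['cy'])/c['fy']
    x,y=xd.copy(),yd.copy()
    for _ in range(8):
        f=1+c['k1']*(x*x+y*y);x=xd/f;y=yd/f
    Z=c['range_z']
    P=np.stack([x*Z,y*Z,Z],-1)@np.array(c['rotation']).T+np.array(c['xyz'])
    P[Z==0]=np.nan
    return P
E
python3 - <<'E'
from h import *
a=[]
for n in("scene","side","wrist"):
    c=capture(n);np.save(n+'.npy',c,allow_pickle=True);cv2.imwrite(f'pics/{n}0.png',c['frame'])
    print(n,c['xyz'],np.round(c['rotation'],3).tolist(),c['fx'],c['cx'],c['cy'],c['k1'],(c['range_z']>0).mean())
print(sense())
E
```

```text
scene [ 0.98461741 -0.54256673  0.92687487] [[0.775, 0.481, -0.411], [0.632, -0.607, 0.481], [-0.018, -0.633, -0.774]] 465.59977740324626 323.64665968919235 237.92642372774978 -0.03760006761300747 0.9959407552083334
side [0.25241424 0.71610698 1.00781969] [[-0.924, -0.295, 0.244], [-0.383, 0.699, -0.605], [0.008, -0.652, -0.758]] 532.5806312237514 318.871883427719 246.89038939687302 -0.06217150505983153 0.9957747395833333
wrist [0.22304677 0.58987371 0.38303537] [[-0.235, -0.931, -0.28], [-0.972, 0.226, 0.065], [0.002, 0.288, -0.958]] 332.41259093100996 317.03299313857497 235.80372332125475 -0.014414788595977083 0.9958268229166667
{'time_s': 0.15, 'joints': array([ 9.12504258e+01,  2.20808297e+01,  3.98101269e-01, -1.88565891e-02,
       -6.84118345e+01, -1.48163556e+01]), 'joint_velocities': array([ 0.03896483, -0.06752055,  0.29533525,  0.14812341, -0.04808942,
        0.08540704]), 'effort': array([-6.83424423e-04, -3.91050446e+01,  1.87588656e+01,  4.22231555e+00,
        1.24035709e-02, -1.37534071e-04]), 'tcp_pos': array([0.14649599, 0.60714842, 0.23571561]), 'ee_rot': array([[ 9.72072200e-01, -2.34681837e-01, -2.69934607e-04],
       [-2.34681958e-01, -9.72070797e-01, -1.65669966e-03],
       [ 1.26401770e-04,  1.67378046e-03, -9.99998591e-01]]), 'wrist_force': array([ 0.44400603, -0.70932284,  0.17930843]), 'moment': array([-0.00093048,  0.00319394, -0.00134044]), 'gripper_force': 0.0, 'gripper_width': 1.002308663444251}
```

View pics/scene0.png

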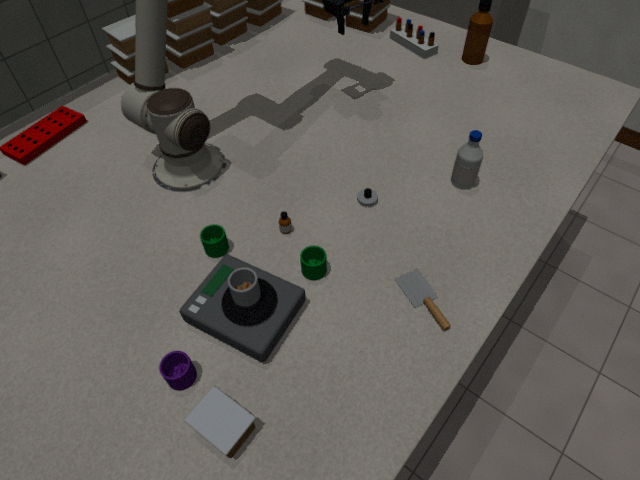

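View pics/side0.png

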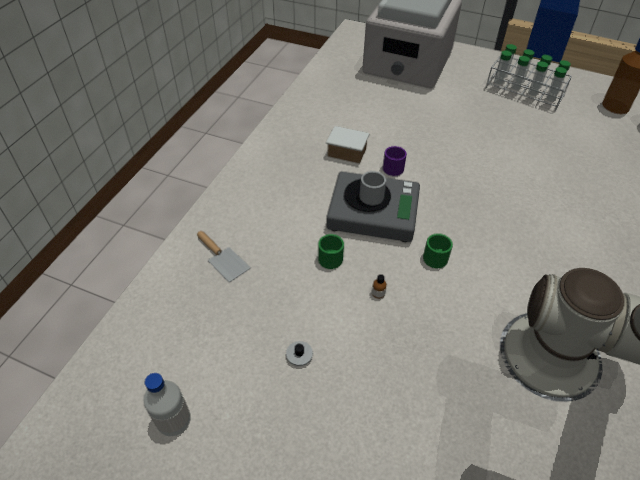

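Scene view: the lid is at about (368,197), the jar on the balance at (244,287), with green look-alikes at (214,240) and (313,262) and a purple one at (178,370). Side view: the lid is at (299,352) and the jar at (373,187).

```bash
python3 - <<'E'
from h import *
from scipy.optimize import least_squares
def fit(Q,r=None):
    if r is None: f=lambda p:np.hypot(Q[:,0]-p[0],Q[:,1]-p[1])-p[2];x0=[*Q[:,:2].mean(0),.03]
    else: f=lambda p:np.hypot(Q[:,0]-p[0],Q[:,1]-p[1])-r;x0=Q[:,:2].mean(0)
    return least_squares(f,x0,loss='soft_l1',f_scale=.001).x.round(4)
for n,pl,pj in(("scene",(368,197),(244,275)),("side",(299,352),(373,182))):
    c=np.load(n+'.npy',allow_pickle=True).item();P=cloud(c);
    for nm,(u,v) in(("lid",pl),("jar",pj)):
        w=P[v-28:v+29,u-28:u+29].reshape(-1,3);w=w[~np.isnan(w[:,0])]
        z=w[:,2]; print(n,nm,'zhist',np.histogram(z,np.arange(-.01,.16,.01))[0])
        ground=np.median(z[np.abs(z)<.02]) if nm=='lid' else 0
        if nm=='lid':
            k=w[(z>.022)&(z<.06)];fl=w[(z>.009)&(z<.02)]
            print(' knob',k.mean(0).round(4),k[:,2].max().round(4),'r10',fit(k,.01),'flange',fl[:,:2].min(0).round(4),fl[:,:2].max(0).round(4),np.median(fl[:,2]).round(4),'ground',ground.round(4))
        else:
            k=w[(z>.126)&(z<.15)];print(' rim',fit(k),len(k),np.percentile(k[:,2],[50,90,99]).round(4), k.min(0).round(4),k.max(0).round(4))
            k=w[(z>.085)&(z<.12)];
            p=w[(z>.062)&(z<.078)];print(' pan z',np.median(p[:,2]).round(4))
# all objects z map
    m=(P[...,2]>.01)&(P[...,2]<.3)&(P[...,0]>.0)&(P[...,0]<.95)
    nn,l,s,ce=cv2.connectedComponentsWithStats(m.astype(np.uint8))
    for i in range(1,nn):
        if 60<s[i,4]<9000:
            q=P[l==i];print('  obj px',ce[i].round(),q.min(0).round(3),q.max(0).round(3))
E
```

```text
scene lid zhist [1235 1730  205   16   43    2    0    0    0    0    0    0    0    0
    0    0]
 knob [0.501  0.21   0.0338] 0.0417 r10 [0.499  0.2138] flange [0.471  0.1835] [0.5283 0.2393] 0.0158 ground 0.0006
scene jar zhist [389 445  33  21  13   1 709 402 279 136 204 143 157 227  75   0]
 rim [ 0.4983 -0.2375  0.0285] 208 [0.1294 0.1312 0.1329] [ 0.4654 -0.2676  0.1261] [ 0.529  -0.2069  0.1333]
 pan z 0.0701
  obj px [368.  12.] [0.145 0.645 0.218] [0.205 0.684 0.3  ]
  obj px [478.  33.] [0.341 1.001 0.01 ] [0.422 1.07  0.225]
  obj px [339.  21.] [0.093 0.515 0.221] [0.174 0.569 0.3  ]
  obj px [414.  38.] [0.047 0.935 0.01 ] [0.256 1.058 0.087]
  obj px [184. 138.] [ 0.    -0.093  0.01 ] [0.098 0.097 0.243]
  obj px [468. 161.] [0.639 0.4   0.01 ] [0.705 0.456 0.173]
  obj px [367. 196.] [0.471 0.183 0.01 ] [0.528 0.239 0.042]
  obj px [284. 222.] [ 0.382 -0.025  0.01 ] [0.414 0.007 0.068]
  obj px [213. 239.] [ 0.268 -0.193  0.01 ] [ 0.332 -0.131  0.064]
  obj px [313. 261.] [ 0.506 -0.092  0.01 ] [ 0.569 -0.028  0.065]
  obj px [244. 306.] [ 0.37  -0.354  0.012] [ 0.616
[... 846 characters left out ...]
1.  74.] [ 0.07  -1.072  0.011] [ 0.329 -0.92   0.138]
  obj px [347. 143.] [ 0.587 -0.501  0.01 ] [ 0.699 -0.409  0.065]
  obj px [394. 160.] [ 0.463 -0.474  0.01 ] [ 0.525 -0.405  0.066]
  obj px [373. 206.] [ 0.368 -0.354  0.01 ] [ 0.612 -0.137  0.136]
  obj px [209. 242.] [ 0.789 -0.009  0.01 ] [0.872 0.04  0.026]
  obj px [437. 249.] [ 0.269 -0.193  0.01 ] [ 0.33  -0.127  0.067]
  obj px [330. 250.] [ 0.506 -0.092  0.01 ] [ 0.567 -0.028  0.067]
  obj px [551. 323.] [ 0.   -0.07  0.01] [0.098 0.102 0.245]
  obj px [379. 286.] [ 0.38  -0.018  0.01 ] [0.413 0.011 0.071]
  obj px [299. 353.] [0.471 0.183 0.01 ] [0.527 0.242 0.042]
  obj px [166. 404.] [0.632 0.405 0.01 ] [0.7   0.473 0.174]
```

View pics/wrist0.png

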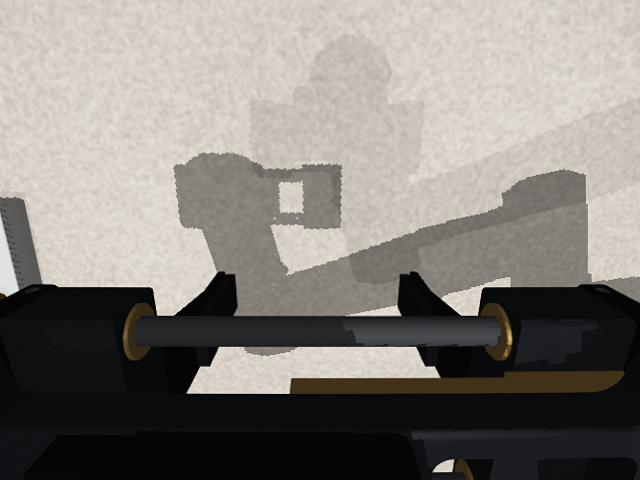

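Wrist view: the open fingers, at about (225,300) and (410,300), above empty bench. I'll move over the lid.

>>> play_rows([
  {"dx":14,"dy":10,"dz":2,"claw":87},
  {"dx":27,"dy":18,"dz":4,"claw":87},
  {"dx":27,"dy":18,"dz":4,"claw":87},
  {"dx":27,"dy":19,"dz":5,"claw":87},
  {"dx":27,"dy":19,"dz":5,"claw":87},
  {"dx":27,"dy":19,"dz":5,"claw":87},
  {"dx":27,"dy":19,"dz":5,"claw":87},
  {"dx":27,"dy":19,"dz":5,"claw":87},
  {"dx":27,"dy":19,"dz":5,"claw":87},
  {"dx":27,"dy":19,"dz":5,"claw":87},
  {"dx":27,"dy":19,"dz":5,"claw":87},
  {"dx":27,"dy":19,"dz":5,"claw":87},
  {"dx":27,"dy":19,"dz":5,"claw":87},
  {"dx":27,"dy":19,"dz":5,"claw":87},
  {"dx":27,"dy":19,"dz":5,"claw":87},
  {"dx":27,"dy":18,"dz":4,"claw":87},
  {"dx":15,"dy":8,"dz":2,"claw":87},
  {"dx":3,"dy":3,"dz":0,"claw":87},
  {"claw":87},
])

```text
invalid input at $.steps[0]: expected keys ax, ay, az, dx, dy, dz, claw
```

```bash
cat >> h.py <<'E'
from scipy.optimize import least_squares
def fit(Q):
    f=lambda p:np.hypot(Q[:,0]-p[0],Q[:,1]-p[1])-p[2]
    return least_squares(f,[*Q[:,:2].mean(0),.03],loss='soft_l1',f_scale=.001).x.round(4)
def edge(Q):  # outline of the points seen from above
    h=cv2.convexHull((Q[:,:2]*1e4).astype(np.float32))[:,0]/1e4
    return h
E
python3 - <<'E'
from h import *
s=sense();print(s['time_s'],s['tcp_pos'].round(4),s['ee_rot'].round(4).tolist(),s['joints'].round(1),s['wrist_force'].round(2))
c=capture("wrist");np.save('w1.npy',c,allow_pickle=True);cv2.imwrite('pics/w1.png',c['frame'])
P=cloud(c);z=P[...,2];near=np.hypot(P[...,0]-.4995,P[...,1]-.2125)<.045
k=P[near&(z>.03)&(z<.05)];f=P[near&(z>.011)&(z<.02)];g=P[near&(abs(z)<.006)]
print('knob top',len(k),np.median(k,0).round(4),k.min(0).round(4),k.max(0).round(4),fit(edge(k)))
print('flange',len(f),np.median(f[:,2]).round(4),fit(edge(f)),'ground',np.median(g[:,2]).round(4))
E
```

```text
0.15 [0.1465 0.6071 0.2357] [[0.9721, -0.2347, -0.0003], [-0.2347, -0.9721, -0.0017], [0.0001, 0.0017, -1.0]] [ 91.3  22.1   0.4  -0.  -68.4 -14.8] [ 0.44 -0.71  0.18]
  return _methods._mean(a, axis=axis, dtype=dtype,
  ret = um.true_divide(
Traceback (most recent call last):
ValueError: zero-size array to reduction operation minimum which has no identity
```

View pics/w1.png

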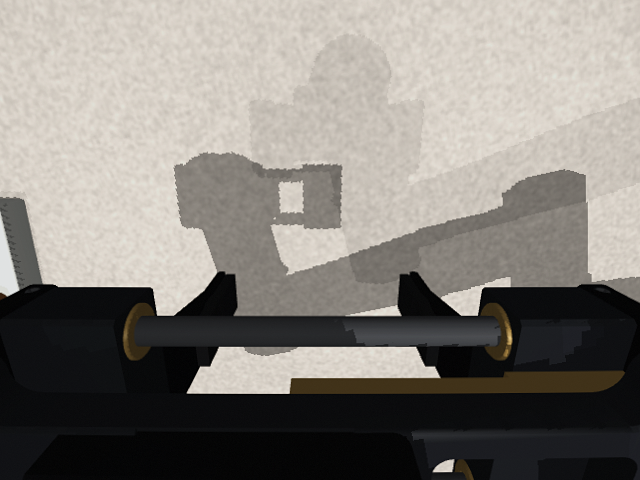

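The call was refused because every row needs all its keys, so the arm didn't move and the picture shows the same view as before.

>>> play_rows([
  {"ax":0,"ay":0,"az":0,"dx":15,"dy":10,"dz":2,"claw":87},
  {"ax":0,"ay":0,"az":0,"dx":30,"dy":20,"dz":5,"claw":87},
  {"ax":0,"ay":0,"az":0,"dx":30,"dy":20,"dz":5,"claw":87},
  {"ax":0,"ay":0,"az":0,"dx":30,"dy":21,"dz":5,"claw":87},
  {"ax":0,"ay":0,"az":0,"dx":30,"dy":21,"dz":5,"claw":87},
  {"ax":0,"ay":0,"az":0,"dx":30,"dy":21,"dz":5,"claw":87},
  {"ax":0,"ay":0,"az":0,"dx":30,"dy":21,"dz":5,"claw":87},
  {"ax":0,"ay":0,"az":0,"dx":30,"dy":21,"dz":5,"claw":87},
  {"ax":0,"ay":0,"az":0,"dx":30,"dy":21,"dz":5,"claw":87},
  {"ax":0,"ay":0,"az":0,"dx":30,"dy":21,"dz":5,"claw":87},
  {"ax":0,"ay":0,"az":0,"dx":30,"dy":21,"dz":5,"claw":87},
  {"ax":0,"ay":0,"az":0,"dx":30,"dy":21,"dz":5,"claw":87},
  {"ax":0,"ay":0,"az":0,"dx":30,"dy":21,"dz":5,"claw":87},
  {"ax":0,"ay":0,"az":0,"dx":30,"dy":20,"dz":6,"claw":87},
  {"ax":0,"ay":0,"az":0,"dx":20,"dy":14,"dz":6,"claw":87},
  {"ax":0,"ay":0,"az":0,"dx":10,"dy":6,"dz":4,"claw":87},
  {"ax":0,"ay":0,"az":0,"dx":0,"dy":0,"dz":0,"claw":87},
  {"ax":0,"ay":0,"az":0,"dx":0,"dy":0,"dz":0,"claw":87},
])

```text
time_s: 2.0
tcp_pos: [0.4988, 0.2139, 0.1586]
ee_rot: [[0.972, -0.235, -0.0], [-0.235, -0.972, -0.0], [-0.0, 0.0, -1.0]]
wrist_force: [0.0, -0.2, -0.7]
gripper_width: 0.997
gripper_force: 0.0
```

```bash
cat > lid.py <<'E'
from h import *
import sys
s=sense();print(s['time_s'],s['tcp_pos'].round(4),s['ee_rot'].round(4).tolist(),s['joints'].round(1),s['wrist_force'].round(2))
c=capture("wrist");np.save('w1.npy',c,allow_pickle=True);cv2.imwrite(sys.argv[1],c['frame'])
P=cloud(c);z=P[...,2];near=np.hypot(P[...,0]-.4995,P[...,1]-.2125)<.045
k=P[near&(z>.03)&(z<.05)];f=P[near&(z>.011)&(z<.02)];g=P[near&(abs(z)<.006)]
print('knob top',len(k),np.median(k,0).round(4),k.min(0).round(4),k.max(0).round(4),fit(edge(k)))
print('flange',len(f),np.median(f[:,2]).round(4),fit(edge(f)),'ground',np.median(g[:,2]).round(4))
E
python3 lid.py pics/w2.png
```

```text
2.0 [0.4988 0.2139 0.1586] [[0.9721, -0.2347, -0.0002], [-0.2347, -0.9721, -0.0001], [-0.0002, 0.0001, -1.0]] [ 40.3  18.2 -17.5  -0.  -54.3  36.1] [ 0.04 -0.15 -0.74]
knob top 429 [0.4998 0.2117 0.0359] [0.4895 0.2022 0.0301] [0.5089 0.2213 0.0384] [0.4991 0.2118 0.0097]
flange 2445 0.0141 [0.499  0.2116 0.0282] ground -0.0009
```

View pics/w2.png

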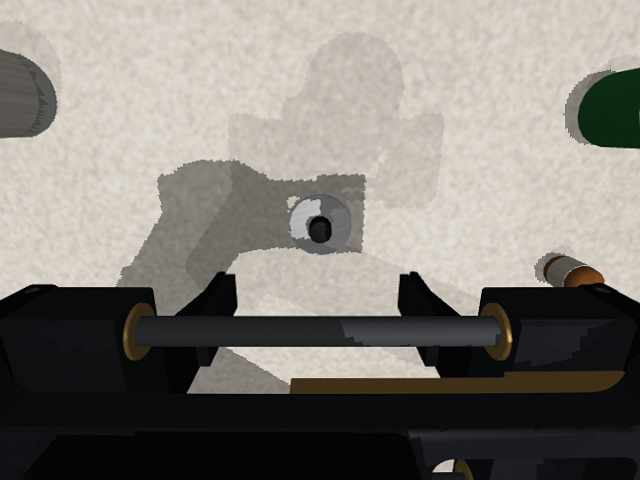

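The lid sits at about (320,222) in the wrist image, well between the fingers. I'll descend and grip the knob.

>>> play_rows([
  {"ax":0,"ay":0,"az":0,"dx":0.7,"dy":2,"dz":8,"claw":87},
  {"ax":0,"ay":0,"az":0,"dx":0,"dy":0,"dz":20,"claw":60},
  {"ax":0,"ay":0,"az":0,"dx":0,"dy":0,"dz":25,"claw":60},
  {"ax":0,"ay":0,"az":0,"dx":0,"dy":0,"dz":25,"claw":60},
  {"ax":0,"ay":0,"az":0,"dx":0,"dy":0,"dz":20,"claw":60},
  {"ax":0,"ay":0,"az":0,"dx":0,"dy":0,"dz":15,"claw":60},
  {"ax":0,"ay":0,"az":0,"dx":0,"dy":0,"dz":8,"claw":60},
  {"ax":0,"ay":0,"az":0,"dx":0,"dy":0,"dz":4,"claw":60},
  {"ax":0,"ay":0,"az":0,"dx":0,"dy":0,"dz":0,"claw":60},
  {"ax":0,"ay":0,"az":0,"dx":0,"dy":0,"dz":0,"claw":60},
])

```text
time_s: 3.05
tcp_pos: [0.4997, 0.2122, 0.0342]
ee_rot: [[0.972, -0.234, 0.001], [-0.234, -0.972, 0.001], [0.001, -0.001, -1.0]]
wrist_force: [0.9, -0.2, 0.3]
gripper_width: 0.691
gripper_force: 0.0
```

>>> play_rows([
  {"ax":0,"ay":0,"az":0,"dx":-0.6,"dy":0.2,"dz":2.5,"claw":60},
  {"ax":0,"ay":0,"az":0,"dx":0,"dy":0,"dz":0,"claw":40},
  {"ax":0,"ay":0,"az":0,"dx":0,"dy":0,"dz":0,"claw":26},
  {"ax":0,"ay":0,"az":0,"dx":0,"dy":0,"dz":0,"claw":22},
  {"ax":0,"ay":0,"az":0,"dx":0,"dy":0,"dz":0,"claw":18},
  {"ax":0,"ay":0,"az":0,"dx":0,"dy":0,"dz":0,"claw":10},
  {"ax":0,"ay":0,"az":0,"dx":0,"dy":0,"dz":0,"claw":5},
  {"ax":0,"ay":0,"az":0,"dx":0,"dy":0,"dz":0,"claw":5},
  {"ax":0,"ay":0,"az":0,"dx":0,"dy":0,"dz":0,"claw":5},
])

```text
time_s: 3.95
tcp_pos: [0.4987, 0.2117, 0.0311]
ee_rot: [[0.972, -0.235, -0.0], [-0.235, -0.972, -0.0], [-0.0, 0.0, -1.0]]
wrist_force: [1.1, -0.1, 0.1]
gripper_width: 0.219
gripper_force: 30.0
```

>>> play_rows([
  {"ax":0,"ay":0,"az":0,"dx":0,"dy":0,"dz":-8,"claw":5},
  {"ax":0,"ay":0,"az":0,"dx":0,"dy":0,"dz":-20,"claw":5},
  {"ax":0,"ay":0,"az":0,"dx":0,"dy":0,"dz":-30,"claw":5},
  {"ax":0,"ay":0,"az":0,"dx":0,"dy":0,"dz":-30,"claw":5},
  {"ax":0,"ay":0,"az":0,"dx":0,"dy":8,"dz":-30,"claw":5},
  {"ax":0,"ay":0,"az":0,"dx":2,"dy":18,"dz":-25,"claw":5},
  {"ax":0,"ay":0,"az":0,"dx":3,"dy":30,"dz":-20,"claw":5},
  {"ax":0,"ay":0,"az":0,"dx":3,"dy":38,"dz":-15,"claw":5},
  {"ax":0,"ay":0,"az":0,"dx":3,"dy":40,"dz":-10,"claw":5},
  {"ax":0,"ay":0,"az":0,"dx":3,"dy":40,"dz":-10,"claw":5},
  {"ax":0,"ay":0,"az":0,"dx":3,"dy":40,"dz":-6,"claw":5},
  {"ax":0,"ay":0,"az":0,"dx":3,"dy":40,"dz":-6,"claw":5},
  {"ax":0,"ay":0,"az":0,"dx":3,"dy":40,"dz":0,"claw":5},
  {"ax":0,"ay":0,"az":0,"dx":3,"dy":40,"dz":0,"claw":5},
  {"ax":0,"ay":0,"az":0,"dx":3,"dy":40,"dz":0,"claw":5},
  {"ax":0,"ay":0,"az":0,"dx":3,"dy":32,"dz":0,"claw":5},
  {"ax":0,"ay":0,"az":0,"dx":2,"dy":20,"dz":0,"claw":5},
  {"ax":0,"ay":0,"az":0,"dx":0,"dy":10,"dz":0,"claw":5},
  {"ax":0,"ay":0,"az":0,"dx":0,"dy":0,"dz":0,"claw":5},
  {"ax":0,"ay":0,"az":0,"dx":0,"dy":0,"dz":0,"claw":5},
])

```text
time_s: 5.95
tcp_pos: [0.4293, -0.2196, 0.2411]
ee_rot: [[0.972, -0.234, 0.0], [-0.234, -0.972, 0.0], [-0.0, -0.0, -1.0]]
wrist_force: [0.4, -0.0, -1.0]
gripper_width: 0.218
gripper_force: 30.0
```

```bash
cat > jar.py <<'E'
from h import *
import sys
s=sense();t=s['tcp_pos'];R=s['ee_rot'];print(s['time_s'],t.round(4),R.round(4).tolist(),s['wrist_force'].round(2),s['gripper_width'])
c=capture("wrist");np.save('w2.npy',c,allow_pickle=True);cv2.imwrite(sys.argv[1],c['frame'])
P=cloud(c);z=P[...,2];near=np.hypot(P[...,0]-.4975,P[...,1]+.2365)<.05
f=P[near&(z>.124)&(z<.14)];f=f[abs(f[:,2]-np.median(f[:,2]))<.003]
e=edge(f);o=fit(e)
print('rim',len(f),np.median(f[:,2]).round(4),'outer',o,'pan',np.median(z[near&(z<.076)&(z>.064)]).round(4))
r=np.hypot(f[:,0]-o[0],f[:,1]-o[1]);print('r pct',np.percentile(r,[1,50,99]).round(4),'tool delta mm',((np.array([o[0],o[1],t[2]])-t)@R*1e3).round(1))
# lid in hand
q=P[np.linalg.norm(P-(t+R@[0,0,.02]),axis=-1)<.045];l=(q-t)@R
for a in(.004,.008,.012,.016,.02,.024,.028):
    m=abs(l[:,2]-a)<.002;print(a,m.sum(),(l[m][:,:2].min(0).round(4),l[m][:,:2].max(0).round(4)) if m.any() else '')
E
python3 jar.py pics/w3.png
```

```text
5.95 [ 0.4293 -0.2196  0.2411] [[0.9721, -0.2344, 0.0001], [-0.2344, -0.9721, 0.0003], [-0.0, -0.0003, -1.0]] [ 0.38 -0.01 -1.01] 0.2176955128616144
rim 1599 0.129 outer [ 0.4968 -0.2376  0.0303] pan 0.0693
r pct [0.0253 0.0278 0.0305] tool delta mm [69.8  1.7 -0. ]
0.004 263 (array([-0.0104, -0.0191]), array([0.011 , 0.0178]))
0.008 242 (array([-0.0101, -0.0186]), array([0.0109, 0.0177]))
0.012 226 (array([ 0.0031, -0.0191]), array([0.0109, 0.0179]))
0.016 3245 (array([-0.0171, -0.0286]), array([0.0284, 0.0272]))
0.02 237 (array([-0.0041, -0.0279]), array([0.0283, 0.0262]))
0.024 1 (array([ 0.0268, -0.0073]), array([ 0.0268, -0.0073]))
0.028 0
```

View pics/w3.png

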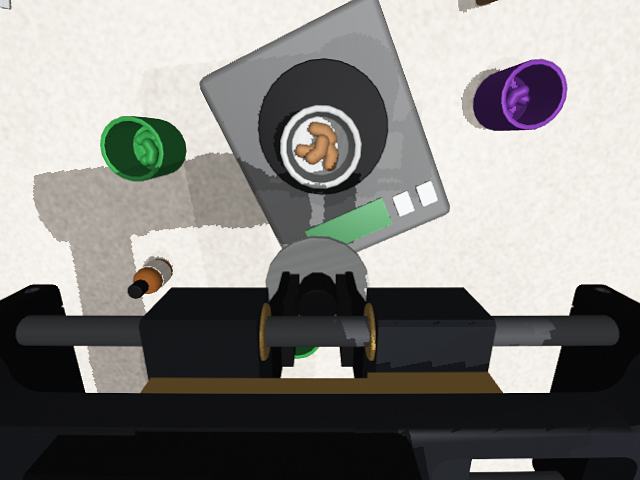

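Wrist view: the jar mouth is at about (320,146) with the root pieces inside, and the lid flange is in hand at (317,265). I'll measure the lid-to-mouth offset within this one camera.

```bash
python3 - <<'E'
from h import *
s=sense();t=s['tcp_pos'];R=s['ee_rot']
c=np.load('w2.npy',allow_pickle=True).item();P=cloud(c);L=(P-t)@R
def fr(Q,r,x0): return least_squares(lambda p:np.hypot(Q[:,0]-p[0],Q[:,1]-p[1])-r,x0,loss='soft_l1',f_scale=.0005).x*1e3
near=np.hypot(L[...,0],L[...,1])<.035
f=L[near&(abs(L[...,2]-.016)<.0025)];e=edge(f);e=e[(np.hypot(*e.T)>.024)&(e[:,0]>0)]
print('flange',len(f),np.median(f[:,2]),len(e),fr(e,.0285,[0,0]).round(2),fr(e,.0281,[0,0]).round(2))
near=np.hypot(L[...,0]-.07,L[...,1]-.002)<.04
m=near&(abs(P[...,2]-.129)<.003);f=L[m];e=edge(f)
print('rim',fr(e,.0305,[.07,0]).round(2),fr(f,.0285,[.07,0]).round(2),'angular mean',[ (np.median(f[:,i])*1e3).round(2) for i in(0,1)])
E
```

```text
flange 3379 0.01689858094785825 20 [-0.2  -0.35] [ 0.32 -0.41]
rim [69.68  2.06] [69.75  2.03] angular mean [np.float64(71.89), np.float64(1.79)]
```

>>> play_rows([
  {"ax":0,"ay":0,"az":0,"dx":8,"dy":0.4,"dz":0,"claw":5},
  {"ax":0,"ay":0,"az":0,"dx":18,"dy":0.6,"dz":5,"claw":5},
  {"ax":0,"ay":0,"az":0,"dx":18,"dy":0.6,"dz":12,"claw":5},
  {"ax":0,"ay":0,"az":0,"dx":16,"dy":0.6,"dz":15,"claw":5},
  {"ax":0,"ay":0,"az":0,"dx":9.7,"dy":0.2,"dz":15,"claw":5},
  {"ax":0,"ay":0,"az":0,"dx":0,"dy":0,"dz":10,"claw":5},
  {"ax":0,"ay":0,"az":0,"dx":0,"dy":0,"dz":7,"claw":5},
  {"ax":0,"ay":0,"az":0,"dx":0,"dy":0,"dz":4,"claw":5},
  {"ax":0,"ay":0,"az":0,"dx":0,"dy":0,"dz":2,"claw":5},
  {"ax":0,"ay":0,"az":0,"dx":0,"dy":0,"dz":0,"claw":5},
  {"ax":0,"ay":0,"az":0,"dx":0,"dy":0,"dz":0,"claw":5},
])

```text
time_s: 7.1
tcp_pos: [0.4967, -0.2389, 0.1718]
ee_rot: [[0.972, -0.235, 0.001], [-0.235, -0.972, -0.0], [0.001, 0.0, -1.0]]
wrist_force: [-0.3, 0.1, -2.0]
gripper_width: 0.217
gripper_force: 30.0
```

```bash
python3 - <<'E'
from h import *
s=sense();t=s['tcp_pos'];R=s['ee_rot'];print(t.round(4),R.round(4).tolist(),s['wrist_force'].round(2))
o=[]
for n,(u,v) in(("scene",(244,270)),("side",(373,175))):
    c=capture(n);o.append(cv2.resize(c['frame'][v-50:v+50,u-35:u+35],(400,571),interpolation=cv2.INTER_CUBIC))
cv2.imwrite('pics/c4.png',np.hstack(o))
want=np.array([.4293,-.2196,.2411])+R@[.0697,.0024,.0701];print('still to go mm',((want-t)@R*1e3).round(2))
E
```

```text
[ 0.4967 -0.2389  0.1718] [[0.9721, -0.2346, 0.0013], [-0.2346, -0.9721, -0.0004], [0.0013, 0.0001, -1.0]] [-0.26  0.1  -2.  ]
still to go mm [-0.28 -0.53  0.69]
```

View pics/c4.png

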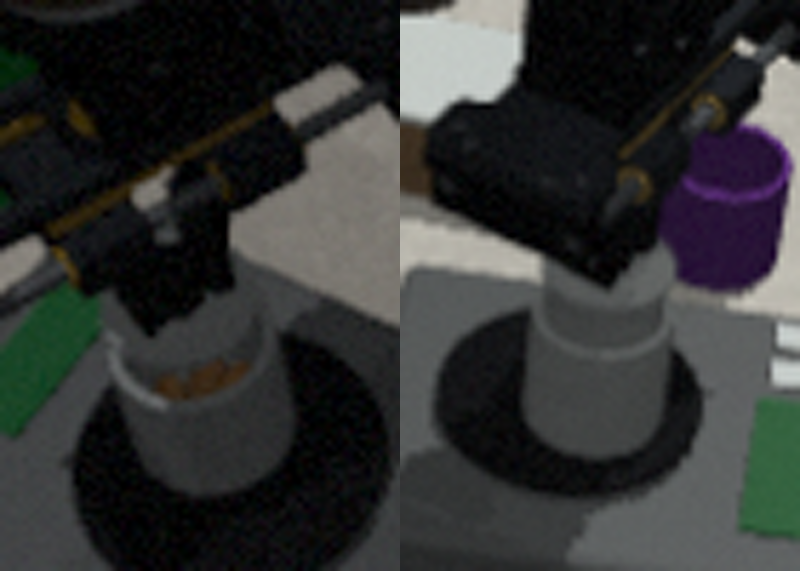

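Both crops show the lid centred over the open mouth, at about (200,300) on the left and (605,280) on the right. I'll descend gently.

>>> play_rows([
  {"ax":0,"ay":0,"az":0,"dx":-0.3,"dy":-0.7,"dz":2,"claw":5},
  {"ax":0,"ay":0,"az":0,"dx":0,"dy":0,"dz":3,"claw":5},
  {"ax":0,"ay":0,"az":0,"dx":0,"dy":0,"dz":3,"claw":5},
  {"ax":0,"ay":0,"az":0,"dx":0,"dy":0,"dz":2,"claw":5},
  {"ax":0,"ay":0,"az":0,"dx":0,"dy":0,"dz":1,"claw":5},
  {"ax":0,"ay":0,"az":0,"dx":0,"dy":0,"dz":1,"claw":5},
  {"ax":0,"ay":0,"az":0,"dx":0,"dy":0,"dz":1,"claw":5},
  {"ax":0,"ay":0,"az":0,"dx":0,"dy":0,"dz":0,"claw":5},
])

```text
time_s: 8.0
tcp_pos: [0.4964, -0.238, 0.1579]
ee_rot: [[0.972, -0.235, -0.0], [-0.235, -0.972, 0.0], [-0.0, -0.0, -1.0]]
wrist_force: [-0.1, -0.1, -2.0]
gripper_width: 0.219
gripper_force: 30.0
```

>>> play_rows([
  {"ax":0,"ay":0,"az":0,"dx":0,"dy":0,"dz":1,"claw":5},
  {"ax":0,"ay":0,"az":0,"dx":0,"dy":0,"dz":1,"claw":5},
  {"ax":0,"ay":0,"az":0,"dx":0,"dy":0,"dz":1,"claw":5},
  {"ax":0,"ay":0,"az":0,"dx":0,"dy":0,"dz":1,"claw":5},
  {"ax":0,"ay":0,"az":0,"dx":0,"dy":0,"dz":0.8,"claw":5},
  {"ax":0,"ay":0,"az":0,"dx":0,"dy":0,"dz":0,"claw":5},
])

```text
time_s: 8.6
tcp_pos: [0.4964, -0.238, 0.1531]
ee_rot: [[0.972, -0.235, -0.0], [-0.235, -0.972, 0.0], [-0.0, -0.0, -1.0]]
wrist_force: [-0.1, -0.5, -1.8]
gripper_width: 0.224
gripper_force: 30.0
```

>>> play_rows([
  {"ax":0,"ay":0,"az":0,"dx":0,"dy":0,"dz":0.8,"claw":5},
  {"ax":0,"ay":0,"az":0,"dx":0,"dy":0,"dz":0.7,"claw":5},
  {"ax":0,"ay":0,"az":0,"dx":0,"dy":0,"dz":0.5,"claw":5},
  {"ax":0,"ay":0,"az":0,"dx":0,"dy":0,"dz":0,"claw":5},
])

```text
time_s: 9.0
tcp_pos: [0.4964, -0.238, 0.1512]
ee_rot: [[0.972, -0.235, -0.0], [-0.235, -0.972, 0.0], [-0.0, 0.0, -1.0]]
wrist_force: [0.4, 0.4, -0.8]
gripper_width: 0.221
gripper_force: 30.0
```

>>> play_rows([
  {"ax":0,"ay":0,"az":0,"dx":0,"dy":0,"dz":0.4,"claw":5},
  {"ax":0,"ay":0,"az":0,"dx":0,"dy":0,"dz":0.4,"claw":5},
  {"ax":0,"ay":0,"az":0,"dx":0,"dy":0,"dz":0,"claw":5},
])

```text
time_s: 9.3
tcp_pos: [0.4965, -0.2381, 0.1511]
ee_rot: [[0.972, -0.234, 0.0], [-0.234, -0.972, -0.0], [0.0, 0.0, -1.0]]
wrist_force: [-0.3, 1.2, 2.9]
gripper_width: 0.224
gripper_force: 30.0
```

Contact at the expected height. I'll let go, rise and check that the lid is seated.

>>> play_rows([
  {"ax":0,"ay":0,"az":0,"dx":0,"dy":0,"dz":0,"claw":24},
  {"ax":0,"ay":0,"az":0,"dx":0,"dy":0,"dz":0,"claw":30},
  {"ax":0,"ay":0,"az":0,"dx":0,"dy":0,"dz":0,"claw":40},
  {"ax":0,"ay":0,"az":0,"dx":0,"dy":0,"dz":-5,"claw":50},
  {"ax":0,"ay":0,"az":0,"dx":0,"dy":0,"dz":-15,"claw":87},
  {"ax":0,"ay":0,"az":0,"dx":0,"dy":0,"dz":-25,"claw":87},
  {"ax":0,"ay":0,"az":0,"dx":0,"dy":0,"dz":-25,"claw":87},
  {"ax":0,"ay":0,"az":0,"dx":0,"dy":0,"dz":-20,"claw":87},
  {"ax":0,"ay":0,"az":0,"dx":-10,"dy":0,"dz":-10,"claw":87},
  {"ax":0,"ay":0,"az":0,"dx":-10,"dy":0,"dz":0,"claw":87},
  {"ax":0,"ay":0,"az":0,"dx":0,"dy":0,"dz":0,"claw":87},
  {"ax":0,"ay":0,"az":0,"dx":0,"dy":0,"dz":0,"claw":87},
])

```text
time_s: 10.5
tcp_pos: [0.476, -0.2331, 0.2495]
ee_rot: [[0.972, -0.235, -0.002], [-0.235, -0.972, 0.001], [-0.002, -0.0, -1.0]]
wrist_force: [-0.2, -0.8, 0.6]
gripper_width: 0.994
gripper_force: 0.0
```

```bash
python3 - <<'E'
from h import *
s=sense();t=s['tcp_pos'];R=s['ee_rot'];print(s['time_s'],t.round(4),s['wrist_force'].round(2),s['gripper_width'])
c=capture("wrist");cv2.imwrite('pics/w5.png',c['frame'])
P=cloud(c);z=P[...,2];near=np.hypot(P[...,0]-.4968,P[...,1]+.238)<.05
f=P[near&(abs(z-.134)<.006)];k=P[near&(z>.15)&(z<.17)];p=P[near&(abs(z-.069)<.005)]
A=np.c_[f[:,:2]-f[:,:2].mean(0),np.ones(len(f))];co=np.linalg.lstsq(A,f[:,2],rcond=None)[0]
print('flange z',np.median(f[:,2]),'slope deg',np.degrees(co[:2]).round(2),'knob',np.median(k,0).round(4),'pan',np.median(p[:,2]))
print('flange circ',fit(edge(f)),'knob circ',fit(edge(k)))
j=P[near&(z>.078)&(z<.127)];print('jar wall pts',len(j))
E
```

```text
10.5 [ 0.476  -0.2331  0.2495] [-0.24 -0.83  0.65] 0.9941145977736529
flange z 0.13402189785924856 slope deg [-1.29  0.63] knob [ 0.4976 -0.2377  0.156 ] pan 0.06917295005366952
flange circ [ 0.4972 -0.238   0.0305] knob circ [ 0.4969 -0.2375  0.0098]
jar wall pts 254
```

View pics/w5.png

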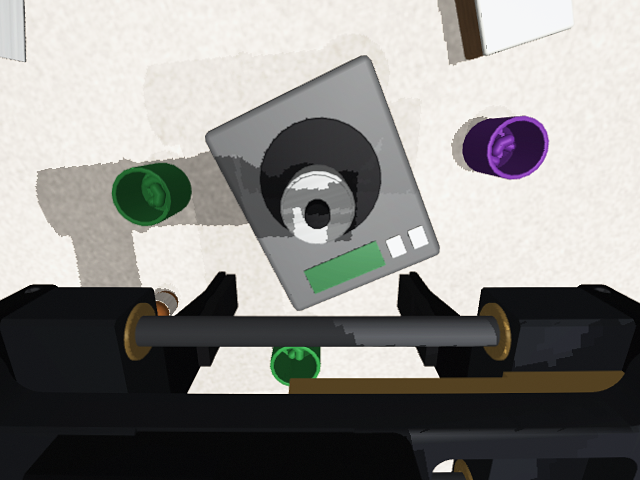

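The lid is flush: its flange top is 65 mm above the pan, at about (318,206), and it is centred. I'll go down around the jar wall.

>>> play_rows([
  {"ax":0,"ay":0,"az":0,"dx":10,"dy":0,"dz":10,"claw":87},
  {"ax":0,"ay":0,"az":0,"dx":11,"dy":-0.3,"dz":20,"claw":87},
  {"ax":0,"ay":0,"az":0,"dx":0,"dy":0,"dz":20,"claw":87},
  {"ax":0,"ay":0,"az":0,"dx":0,"dy":0,"dz":12,"claw":87},
  {"ax":0,"ay":0,"az":0,"dx":0,"dy":0,"dz":6,"claw":87},
  {"ax":0,"ay":0,"az":0,"dx":0,"dy":0,"dz":2,"claw":87},
  {"ax":0,"ay":0,"az":0,"dx":0,"dy":0,"dz":0,"claw":87},
  {"ax":0,"ay":0,"az":0,"dx":0,"dy":0,"dz":0,"claw":87},
])

```text
time_s: 11.35
tcp_pos: [0.4981, -0.2382, 0.1814]
ee_rot: [[0.972, -0.234, 0.002], [-0.234, -0.972, -0.001], [0.002, 0.0, -1.0]]
wrist_force: [-0.4, 0.5, -0.4]
gripper_width: 0.999
gripper_force: 0.0
```

>>> play_rows([
  {"ax":0,"ay":0,"az":0,"dx":-0.8,"dy":-0.2,"dz":10,"claw":87},
  {"ax":0,"ay":0,"az":0,"dx":0,"dy":0,"dz":15,"claw":87},
  {"ax":0,"ay":0,"az":0,"dx":0,"dy":0,"dz":15,"claw":87},
  {"ax":0,"ay":0,"az":0,"dx":0,"dy":0,"dz":12,"claw":87},
  {"ax":0,"ay":0,"az":0,"dx":0,"dy":0,"dz":9,"claw":87},
  {"ax":0,"ay":0,"az":0,"dx":0,"dy":0,"dz":6,"claw":87},
  {"ax":0,"ay":0,"az":0,"dx":0,"dy":0,"dz":3,"claw":87},
  {"ax":0,"ay":0,"az":0,"dx":0,"dy":0,"dz":1,"claw":87},
  {"ax":0,"ay":0,"az":0,"dx":0,"dy":0,"dz":0,"claw":87},
  {"ax":0,"ay":0,"az":0,"dx":0,"dy":0,"dz":0,"claw":87},
])

```text
time_s: 12.35
tcp_pos: [0.4972, -0.2377, 0.1099]
ee_rot: [[0.972, -0.234, 0.001], [-0.234, -0.972, -0.0], [0.001, 0.0, -1.0]]
wrist_force: [-0.1, -0.1, -0.1]
gripper_width: 1.0
gripper_force: 0.0
```

Well centred on the jar. I'll close slowly.

>>> play_rows([
  {"ax":0,"ay":0,"az":0,"dx":0,"dy":0,"dz":0,"claw":78},
  {"ax":0,"ay":0,"az":0,"dx":0,"dy":0,"dz":0,"claw":72},
  {"ax":0,"ay":0,"az":0,"dx":0,"dy":0,"dz":0,"claw":67},
  {"ax":0,"ay":0,"az":0,"dx":0,"dy":0,"dz":0,"claw":65},
  {"ax":0,"ay":0,"az":0,"dx":0,"dy":0,"dz":0,"claw":63},
  {"ax":0,"ay":0,"az":0,"dx":0,"dy":0,"dz":0,"claw":61},
  {"ax":0,"ay":0,"az":0,"dx":0,"dy":0,"dz":0,"claw":55},
  {"ax":0,"ay":0,"az":0,"dx":0,"dy":0,"dz":0,"claw":45},
  {"ax":0,"ay":0,"az":0,"dx":0,"dy":0,"dz":0,"claw":45},
  {"ax":0,"ay":0,"az":0,"dx":0,"dy":0,"dz":0,"claw":45},
])

```text
time_s: 13.35
tcp_pos: [0.4968, -0.2378, 0.1095]
ee_rot: [[0.972, -0.235, -0.0], [-0.235, -0.972, -0.0], [0.0, 0.0, -1.0]]
wrist_force: [-0.4, -1.7, -0.3]
gripper_width: 0.711
gripper_force: 30.0
```

Gripped at 62 mm. I'll lift 100 mm smoothly.

>>> play_rows([
  {"ax":0,"ay":0,"az":0,"dx":0,"dy":0,"dz":-2,"claw":45},
  {"ax":0,"ay":0,"az":0,"dx":0,"dy":0,"dz":-4,"claw":45},
  {"ax":0,"ay":0,"az":0,"dx":0,"dy":0,"dz":-6,"claw":45},
  {"ax":0,"ay":0,"az":0,"dx":0,"dy":0,"dz":-8,"claw":45},
  {"ax":0,"ay":0,"az":0,"dx":0,"dy":0,"dz":-10,"claw":45},
  {"ax":0,"ay":0,"az":0,"dx":0,"dy":0,"dz":-10,"claw":45},
  {"ax":0,"ay":0,"az":0,"dx":0,"dy":0,"dz":-10,"claw":45},
  {"ax":0,"ay":0,"az":0,"dx":0,"dy":0,"dz":-10,"claw":45},
  {"ax":0,"ay":0,"az":0,"dx":0,"dy":0,"dz":-10,"claw":45},
  {"ax":0,"ay":0,"az":0,"dx":0,"dy":0,"dz":-10,"claw":45},
  {"ax":0,"ay":0,"az":0,"dx":0,"dy":0,"dz":-8,"claw":45},
  {"ax":0,"ay":0,"az":0,"dx":0,"dy":0,"dz":-6,"claw":45},
  {"ax":0,"ay":0,"az":0,"dx":0,"dy":0,"dz":-4,"claw":45},
  {"ax":0,"ay":0,"az":0,"dx":0,"dy":0,"dz":-2,"claw":45},
  {"ax":0,"ay":0,"az":0,"dx":0,"dy":0,"dz":0,"claw":45},
  {"ax":0,"ay":0,"az":0,"dx":0,"dy":0,"dz":0,"claw":45},
  {"ax":0,"ay":0,"az":0,"dx":0,"dy":0,"dz":0,"claw":45},
  {"ax":0,"ay":0,"az":0,"dx":0,"dy":0,"dz":0,"claw":45},
])

```text
time_s: 15.15
tcp_pos: [0.4967, -0.2376, 0.2091]
ee_rot: [[0.972, -0.235, -0.001], [-0.235, -0.972, 0.0], [-0.001, 0.0, -1.0]]
wrist_force: [0.2, -0.2, -4.9]
gripper_width: 0.709
gripper_force: 30.0
```

```bash
python3 - <<'E'
from h import *
s=sense();print(s['time_s'],s['tcp_pos'].round(4),s['ee_rot'].round(4).tolist(),s['wrist_force'].round(2),s['joint_velocities'].round(2),s['gripper_force'])
o=[]
for n,(u,v) in(("scene",(250,250)),("side",(373,165))):
    c=capture(n);o.append(cv2.resize(c['frame'][v-70:v+70,u-49:u+49],(400,571),interpolation=cv2.INTER_CUBIC))
    P=cloud(c);q=P[(np.hypot(P[...,0]-.497,P[...,1]+.238)<.034)&(P[...,2]>.1)&(P[...,2]<.21)]
    print(n,len(q),'lowest',np.percentile(q[:,2],[0,2]).round(4))
cv2.imwrite('pics/c6.png',np.hstack(o))
E
```

```text
15.15 [ 0.4967 -0.2376  0.2091] [[0.9721, -0.2347, -0.0007], [-0.2347, -0.9721, 0.0002], [-0.0007, 0.0, -1.0]] [ 0.22 -0.17 -4.89] [ 0.04 -0.03  0.14  0.06 -0.12 -0.08] 29.99485868501324
scene 373 lowest [0.1683 0.1711]
side 243 lowest [0.1685 0.1709]
```

View pics/c6.png

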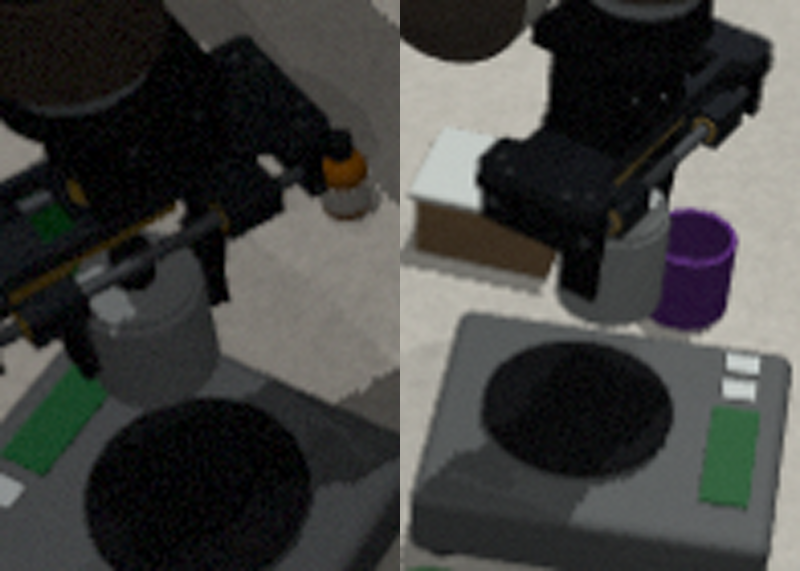

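The jar is held level with the lid on, at about (155,330) on the left and (612,270) on the right. Its base is at z ≈ 0.169–0.170, so about 100 mm above the pan, and it is still.

```bash
python3 -c "
from station import *
print(finish_job())"
```

```text
the job is handed in; nothing more can be done
None
```

The job is handed in at about 15 s on the robot's clock: the lid is fully home on the jar, and the gripper holds the jar by its wall, level and still, about 10 cm above the balance pan.

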